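# Close the food processor and hold its dial at pulse

### The arm

A 6-joint arm with a two-finger parallel gripper is mounted at the origin on the work surface. World frame = base frame: x ahead of the robot, y to its left, z up, the work surface at z = 0. Lengths are in m, angles in rad, forces in N, time in s.
With the tool pointing down it reaches from about 0.25 to 0.8 m from the base axis. Payload 8.5 kg.
Tool frame: the origin (TCP) lies on the mounting face of the last link; the fingertips stand 173 mm ahead of it and the grasp point (between the pads) lies arm.pinch_z ahead of it (arm.pinch_z is the distance from the TCP to the grasp point, in m); z points along the fingers, y is the line along which they close (so a half turn about z gives the same grasp; the last joint's range is limited). The gripper opens to 85 mm and grips with 20 to 120 N. Pads are 22 mm wide; open, the fingers measure 114 mm over their backs; the gripper's body (76 mm by 85 mm) begins 54 mm behind the grasp point. The pads swing forward as they close: fully open they stand 13 mm farther back than shut.
Start: joints at [1.271, 0.238, -0.013, 1.319, 0, 1.571], TCP at [0.155, 0.502, 0.405] pointing down, gripper open.
Joint ranges: [-2.66, 2.66], [-1.03, 1.9], [-1.14, 1.46], [-1.82, 2.27], [-1.45, 1.34], [-3.14, 3.14]. Speed limits (rad/s): [2.22, 2.22, 2.79, 3.14, 3.14, 3.14].

### API

Orientations are given as a unit quaternion [x, y, z, w].
In Python, from workcell import arm, hand, inverse_kinematics, sensors, eyes, order gives the robot as it stands. Calls block until the motion is done:
- arm.goto(position, orientation): joint-space move of the TCP to a pose.
- arm.line_to(position, ori=None, velocity=0.15, threshold=None): straight line of the TCP; ori=None keeps the orientation; velocity is the mean speed in m/s. With threshold (N) it stops when the force on the tool has changed by that much, and returns True; else False.
- arm.move_joints(angles): joint-space move.
- hand.gripper_open() and hand.clamp(strength=None): open the fingers fully, or close them until they stop; strength is the grip in N (None keeps the last).
- arm.sleep(seconds).
- inverse_kinematics(position, orientation): joint angles nearest the present ones, or None.
- sensors.read_state(): the state.
- eyes.capture(name): name is "scene" or "top" or "wrist"; returns the picture (400x640x3 uint8, red, green, blue); there is no depth.
- eyes.camera_params(name): a dict with "intrinsics" (3x3 intrinsics, pixels), "R" (3x3) and "t" (3): a world point X has camera coordinates R X + t. Camera axes: x right, y down, z forward; pixel columns grow to the right and rows downward; lengths in m; the calibration is good to about 2 mm. A picture is of the moment at which its call begins: read the wrist's pose just before it. camera_params takes no time and is no camera call; for the wrist camera it gives the pose at the moment of the call.
A pose or a line that the arm cannot do raises arm.PlanningError and nothing moves.
- order.job_done(): hands the job in; it is judged then, once.
The state is a dict: "time": time; "qpos": joint angles; "dq": joint speeds; "effort": joint torques, N m; "tcp_pos": TCP position; "eef_rot": TCP orientation; "force": force on the tool from outside, world axes, zero at the start; "moment": the same for the moment, N m; "gripper_width": finger opening in m; "finger_force": force on a finger pad.
Only numpy, scipy, OpenCV 4.12 (cv2) and the standard library are available. Lean on these libraries where they do the work, as an engineer would, in place of code of your own. Each camera call takes 0.05 s, during which the arm holds its last target. There are 200 camera calls.

### The job

Get the food processor running in pulse: first set its lid gently onto the bowl so that it sits flat on the rim all round with its tab over the safety switch on the motor tower, and let go of it. Then turn the dial clockwise past the clicks of speeds one and two to the third position, pulse, at the end of its travel, and hold it there against the spring; finish while still holding the dial at pulse. Leave the rolling pin, the bottle, the jar and the pastry cutter where they are.

Things in the scene. Friction and masses are not known exactly. Their poses are not given: they have to be found in the camera images.
- processor: White food processor fixed to the worktop: motor tower on its -y side (110 mm wide, 175 deep, 175 high), clear bowl on its +y side. Origin on the worktop between them, front faces its -x, z up. Bowl axis at (0, 70) mm, dial axis at (-20, -80) mm. The tower's top panel slopes down to the front by 0.26 rad. Bowl handle at the front left, out to 112 mm from the bowl axis, below the rim.
- bowl_rim (a point): Centre of the bowl's mouth, at the height of the rim (175 mm above the worktop), axes as the processor's. The mouth is 150 mm wide inside, 156 mm outside; wall 3 mm.
- switch (a point): Point where the lid's tab belongs: above the small safety switch on the tower's edge next to the bowl, 99 mm from the bowl's axis towards the processor's -y, at rim height.
- lid: Loose white lid, 0.12 to 0.24 kg, upright on the mat. Origin: centre of its underside, z up. Plug 137 mm wide, 12 deep; flange 163 mm wide at 12 to 17 mm height rests on the rim (seated origin 12 mm below bowl_rim). Central grey grip block 56 mm along x, 22 along y, top at 55 mm, dome to 22 mm at its foot. Tab 20 mm wide at -y, out to 104 mm: the seated lid has the processor's yaw.
- lid_tab (a point): Underside of the lid's tab, 99 mm from the lid's centre along the lid's -y and 12 mm above its origin.
- dial (a joint): Angle of the dial, rad: 0 off, growing clockwise seen from above the panel. Clicks at 0.42 (speed one) and 0.82 (speed two), where it stays by itself; the third, pulse, is at 1.29, end stop 1.30. From pulse it springs back to speed two when let go. It takes up to 0.17 N m to reach speed two, up to 0.25 N m from there to pulse and 0.2 N m to hold it.
- knob: The dial's knob: disc 56 mm wide, 7 mm high, and across it a grip bar 50 mm long (x), 13 mm thick (y), from 7 to 35 mm above the panel. Origin on the axis in the panel's face; z along the axis, out of the panel, leaning 0.26 rad from vertical towards the processor's front. x runs along the bar to its white pointer; at off it is 0.75 rad anticlockwise of uphill.
- rolling_pin: Bystander: wooden rolling pin, 390 mm long, 48 mm thick, lying at the back of the worktop. Origin under its middle; it lies along its y.
- oil_bottle: Bystander: amber glass bottle, 64 mm across, 220 mm tall. Origin under its centre.
- flour_jar: Bystander: white ceramic jar with a steel lid, 90 mm across, 150 mm tall. Origin under its centre.
- pastry_cutter: Bystander: round steel pastry cutter, 64 mm across, 28 mm tall. Origin under its centre.
Things that resemble listed ones, but are neither listed nor needed, are in the scene too. Leave any turquoise look-alike of the lid alone.

How it is judged:
By the outcome, as a careful person would: the job done as asked, in the order asked, and still so for the second after the job is handed in, while the arm keeps its last pose, push and grip.
It also fails if it takes over 54 s, if anything falls off the work surface, if the arm or the gripper's body presses on something with over 40 N, if the wrist force passes 120 N, or if a joint passes its speed limit or range.

## Working session

There is one attempt and no reset: what is moved stays moved. The work goes in short steps, each a Python script; the robot and the scene stay as the last script left them, time stands still between calls to the robot, and variables do not carry over. Pictures are saved under pics/ and viewed, at most 10 in all, crops included, and the job is handed in when it is done.

```bash
ls; mkdir -p pics
python3 - <<'E'
from workcell import arm,hand,sensors,eyes
import cv2,numpy as np
for n in("scene","top"):
    cv2.imwrite(f"pics/{n}0.png",eyes.capture(n)[:,:,::-1]); p=eyes.camera_params(n); print(n,p)
print(sensors.read_state(),arm.pinch_z)
E
```

```text
pics
scene {'intrinsics': array([[450.65273223,   0.        , 319.83852204],
       [  0.        , 450.65273223, 200.31211527],
       [  0.        ,   0.        ,   1.        ]]), 'R': array([[ 0.70925667,  0.70471165,  0.01834278],
       [ 0.46636114, -0.44953879, -0.76185442],
       [-0.5286419 ,  0.54890469, -0.64748852]]), 't': array([-0.32576373, -0.14107108,  1.65744872])}
top {'intrinsics': array([[470.7679865 ,   0.        , 324.2797911 ],
       [  0.        , 470.7679865 , 201.01648083],
       [  0.        ,   0.        ,   1.        ]]), 'R': array([[-0.02572063, -0.99966392,  0.0032404 ],
       [-0.99713702,  0.02542477, -0.07121343],
       [ 0.07110711, -0.00506278, -0.99745584]]), 't': array([1.14196662e-03, 5.06354756e-01, 1.37168608e+00])}
{'time': 0.1, 'qpos': array([ 1.27106030e+00,  2.38723162e-01, -1.41896361e-02,  1.31920961e+00,
        8.62405235e-06,  1.57080257e+00]), 'dq': array([ 2.76290301e-04, -1.16608564e-03,  1.40340024e-03,  2.18498816e-03,
       -8.30723191e-05,  3.15677276e-04]), 'effort': array([ 9.72830749e-04, -5.39722967e+01,  3.46996987e+01,  1.33791825e-02,
        1.08126906e-04, -3.92218311e-07]), 'tcp_pos': array([0.15496775, 0.50144133, 0.40413286]), 'eef_rot': array([ 1.49310686e-01,  9.88790109e-01, -6.54966699e-04, -1.03258929e-04]), 'force': array([-0.08472454, -1.04349192,  0.93890036]), 'moment': array([ 0.01393663, -0.02641799, -0.00749214]), 'finger_force': 0.0, 'gripper_width': 0.08569068780865084} 0.1547
```

View pics/scene0.png

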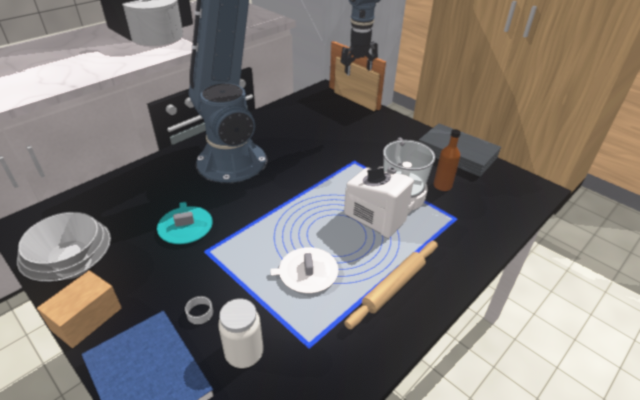

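View pics/top0.png

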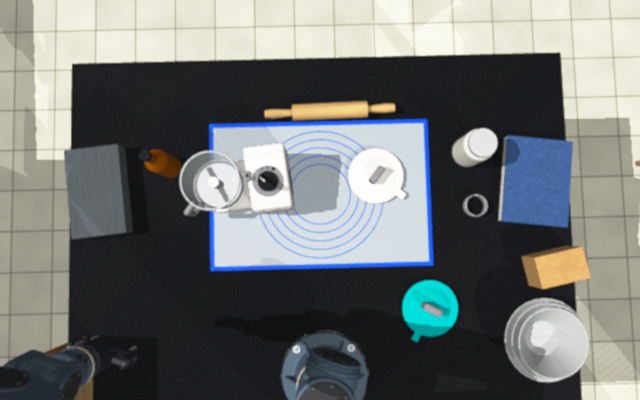

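Top view: the candidates for the lid are the white lid on the mat at (376,175), with its tab at (404,194), and the turquoise look-alike at (430,307). I choose the white one. The bowl is at (212,181), the tower at (267,180) and the knob at (267,180). Next I'll check the choice in an enlarged crop.

Run:
```python
import cv2,numpy as np
t=cv2.imread("pics/top0.png")
a=cv2.resize(t[132:232,170:300],None,fx=6,fy=6,interpolation=cv2.INTER_CUBIC)[:590]
cv2.imwrite("pics/cropA.png",a)
b=cv2.resize(t[140:212,335:420],None,fx=8,fy=8,interpolation=cv2.INTER_CUBIC)
cv2.imwrite("pics/cropB.png",b)
```

```text
(no output)
```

View pics/cropA.png

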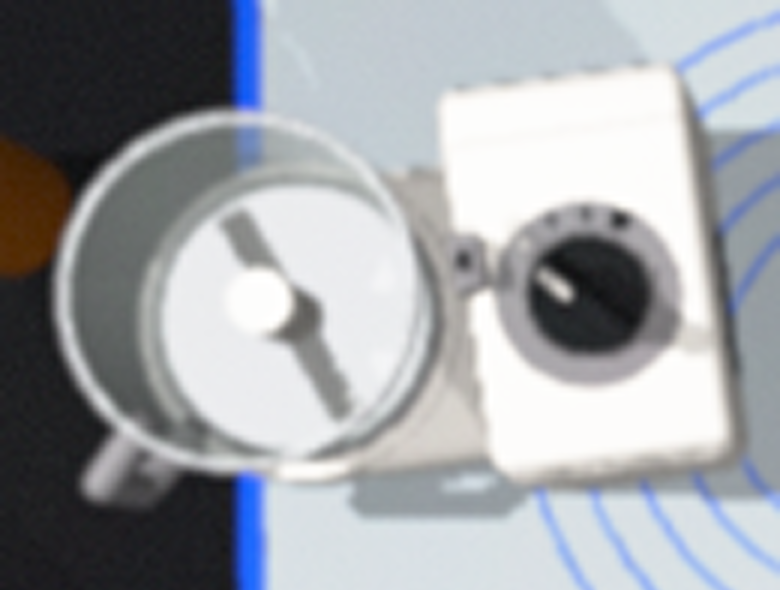

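View pics/cropB.png

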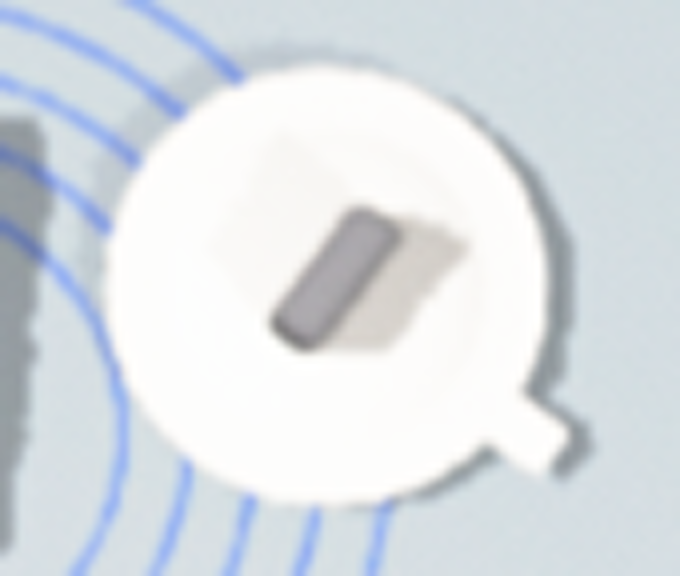

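Crop A: rim centre about (242,288), switch (463,262), knob (590,295), with the pointer up and left, so the dial is off. Crop B confirms the white lid with the grey grip: flange centre (327,286), tab tip (560,453), grip top (338,278).

```bash
cat > h.py <<'E'
import numpy as np
from workcell import arm,hand,sensors,eyes,inverse_kinematics
from scipy.spatial.transform import Rotation as R
def back(p,uv,z):
    "pixel -> world point at height z"
    d=p["R"].T@np.linalg.solve(p["intrinsics"],[uv[0],uv[1],1]); c=-p["R"].T@p["t"]
    return c+d*(z-c[2])/d[2]
def proj(p,X):
    q=(np.atleast_2d(X)@p["R"].T+p["t"])@p["intrinsics"].T
    return q[:,:2]/q[:,2:]
def rot2(a): return np.array([[np.cos(a),-np.sin(a)],[np.sin(a),np.cos(a)]])
def down(yaw): # tool down with its y along world angle yaw+90deg (x along yaw, mirrored)
    return R.from_euler('z',yaw)*R.from_euler('x',np.pi)
def tcp(g,rot): return np.asarray(g)-arm.pinch_z*rot.apply([0,0,1])
E
python3 - <<'E'
from h import *
p=eyes.camera_params("top")
f=lambda u,v,s,o:((u+.5)/s-.5+o[0],(v+.5)/s-.5+o[1])
A=lambda u,v,z:back(p,f(u,v,6,(170,132)),z)
B=lambda u,v,z:back(p,f(u,v,8,(335,140)),z)
b=A(242,288,.175);s=A(463,262,.175);print("bowl",b,"sw",s,np.linalg.norm(s-b),"yaw",np.arctan2(*(s-b)[1::-1])+np.pi/2)
for z in(.15,.175,.2):
  k=A(592,295,z);d=(k-b)[:2];print(z,k,np.linalg.norm(d),"yaw",np.arctan2(d[1],d[0])-np.arctan2(-150,-20))
l=B(327.5,286,.017);t=B(560,453,.017);g=B(338,278,.055)
print("lid",l,"grip",g,"yaw",np.arctan2(*(t-l)[1::-1])+np.pi/2,np.linalg.norm(t-l))
e1=B(368,215,.055);e2=B(300,345,.055)
d=e1-e2;print("gripyaw",np.arctan2(d[1],d[0]),B(285,320,.055)-B(318,345,.055))
E
```

```text
bowl [0.55905042 0.28754764 0.175     ] sw [0.56805034 0.19080864 0.175     ] 0.09715674188620523 yaw 0.09276600280995284
0.15 [0.5550356  0.13746067 0.15      ] 0.15014066043652355 yaw 0.1058079591598644
0.175 [0.55209285 0.13462534 0.175     ] 0.15308049143508717 yaw 0.08708549843331803
0.2 [0.54915011 0.13179002 0.2       ] 0.15607194960382048 yaw 0.06907463626970523
lid [ 0.57884968 -0.16571302  0.017     ] grip [ 0.57696055 -0.16519031  0.055     ] yaw -0.6539007068650817 0.10569668827720542
gripyaw -0.5112098946298514 [0.00935665 0.01159391 0.        ]
```

Run:
```python
from h import *
import cv2
p=eyes.camera_params("wrist");s=sensors.read_state();r=R.from_quat(s["eef_rot"])
print("cam in tool",r.inv().apply(-p["R"].T@p["t"]-s["tcp_pos"]),r.inv().apply(p["R"].T[:,2]),p["intrinsics"][0,0])
q=down(.09)
arm.goto([.50,.21,.52],q.as_quat()); 
p=eyes.camera_params("wrist");im=eyes.capture("wrist");cv2.imwrite("pics/w1.png",im[:,:,::-1]);np.save("w1.npy",p,allow_pickle=True)
print(proj(p,[[.559,.2875,.175],[.568,.191,.175],[.552,.135,.17]]))
q=down(-.654)
arm.goto([.577-.08,-.165,.40],q.as_quat()); 
p=eyes.camera_params("wrist");im=eyes.capture("wrist");cv2.imwrite("pics/w2.png",im[:,:,::-1]);np.save("w2.npy",p,allow_pickle=True)
print(proj(p,[[.577,-.1655,.055]]))
s=sensors.read_state();print(s["time"],s["qpos"],p["R"].T@-p["t"])
```

```text
cam in tool [ 0.08129654 -0.00183485  0.03065221] [-3.19085954e-01  8.37561221e-04  9.47725410e-01] 292.4150303365528
[[243.70434739 115.97407542]
 [337.20004446 115.70183293]
 [386.92096112 135.69068632]]
[[268.04149525 119.15803287]]
5.3167 [-3.18777353e-01  2.37357488e-01 -2.56916936e-02  1.30706674e+00
  2.29031706e-04 -2.80816687e+00] [ 0.56307592 -0.21632655  0.36976996]
```

View pics/w1.png

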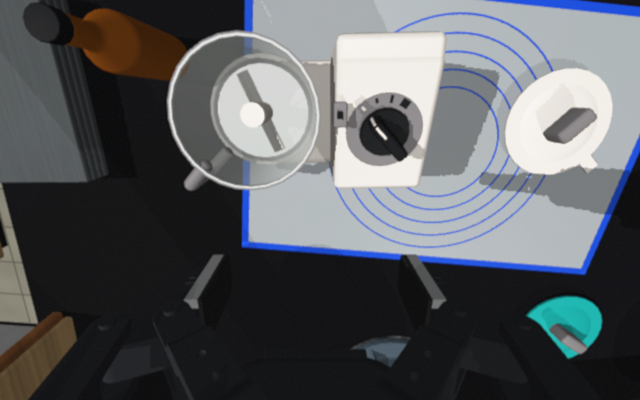

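View pics/w2.png

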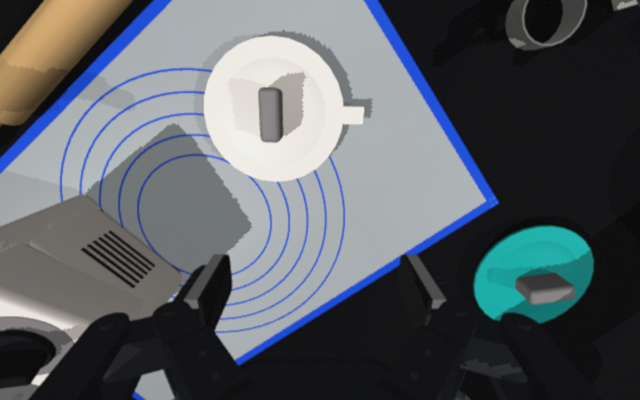

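w1: rim spans x 168–320 and y 31–189, switch (341,115), knob about (390,130). w2: lid flange spans x 204–343 and y 36–181, tab end (363,115), grip top about (270,115). Next, an enlarged view of the knob and switch.

Run:
```python
import cv2
t=cv2.imread("pics/w1.png")
cv2.imwrite("pics/cropC.png",cv2.resize(t[82:178,325:445],None,fx=6,fy=6,interpolation=cv2.INTER_CUBIC))
```

```text
(no output)
```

View pics/cropC.png

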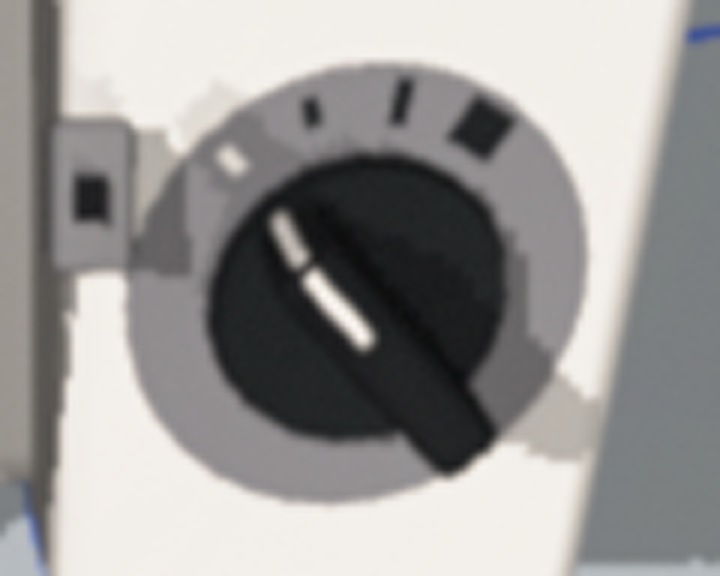

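Crop C: ring centre (357,282), switch (91,197), bar top ends (303,272) and (472,453). Next I'll fit the processor and lid poses jointly.

```bash
cat > fit.py <<'E'
from h import *
from scipy.optimize import least_squares
pt=eyes.camera_params("top");p1=np.load("w1.npy",allow_pickle=True).item();p2=np.load("w2.npy",allow_pickle=True).item()
f=lambda u,v,s,o:np.array([(u+.5)/s-.5+o[0],(v+.5)/s-.5+o[1]])
A=lambda u,v:f(u,v,6,(170,132));C=lambda u,v:f(u,v,6,(325,82));B=lambda u,v:f(u,v,8,(335,140))
th=np.linspace(0,2*np.pi,181)
circ=lambda r,z:np.c_[r*np.cos(th),r*np.sin(th),0*th+z]
def W(X,P):
    X=np.atleast_2d(X);return np.c_[X[:,:2]@rot2(P[2]).T+P[:2],X[:,2]]
def ext(p,X): q=proj(p,X);return np.r_[q.min(0),q.max(0)]
def knobR(P,a): # knob frame at dial angle a: z leaning to -x by .26
    return R.from_euler('z',P[2])*R.from_euler('y',-.26)*R.from_euler('z',.75-a)
def knob(P,X,h,a=0): return W([-.02,-.08,h],P)[0]+knobR(P,a).apply(X)
def res(v):
    P=v[:3];h=v[3];rim=W(circ(.078,.175)+[0,.07,0],P);r=[]
    r+=list((ext(p1,rim)-[168,31,320,189])*.7)
    q=np.r_[A(55,105),A(425,475)];r+=list((ext(pt,rim)-q)*.7)
    k=W([-.02,-.08,h],P);r+=list(proj(p1,k)[0]-C(357.5,282.5))+list(proj(pt,k)[0]-A(588.5,292.5))
    s=W([0,-.029,.175],P);r+=list((proj(p1,s)[0]-C(91,197))*.7)+list((proj(pt,s)[0]-A(463,262))*.7)
    e=knob(P,[[.025,0,.035],[-.025,0,.035]],h);r+=list((proj(p1,e)-[C(303,272),C(472,453)]).ravel()*.7)
    return np.array(r)
def resl(P):
    fl=W(circ(.0815,.017),P);tab=W([0,-.104,.017],P);r=list(ext(p2,fl)-[204,36,343,181])
    q=np.r_[B(107,65),B(548,507)];r+=list(ext(pt,fl)-q)
    r+=list((proj(p2,tab)[0]-[363,115]))+list(proj(pt,tab)[0]-B(560,453))
    return np.array(r)
sp=least_squares(res,[.57,.215,.09,.16],loss='soft_l1');sl=least_squares(resl,[.578,-.166,-.65],loss='soft_l1')
P,h,L=sp.x[:3],sp.x[3],sl.x
if __name__=="__main__":
    print(P,h,L);print(res(sp.x).round(1));print(resl(L).round(1))
    for n,q,g in[("grasp",down(L[2]),[*L[:2],.043]),("place",down(P[2]),[*W([0,.07,0],P)[0,:2],.21])]+[("turn%.1f"%a,knobR(P,a)*R.from_euler('x',np.pi),knob(P,[0,0,.03],h,a)) for a in(0,.6,1.32)]:
        for fl in(0,np.pi):
            qq=q*R.from_euler('z',fl);j=inverse_kinematics(tcp(g,qq),qq.as_quat());print(n,fl,None if j is None else np.round(j,2))
E
python3 fit.py
```

```text
[0.56680435 0.21749027 0.11935364] 0.15173696202707987 [ 0.57884146 -0.16766361 -0.65806136]
[ 0.1  0.5 -0.4 -0.3  1.1  0.9 -0.4 -0.9 -0.9  1.   1.2 -0.2 -0.1 -0.5
  0.6 -0.6 -0.  -1.2  0.7  0.3]
[-1.2 -0.3  0.6  1.2  0.8  0.4  0.5 -0.2 -0.1  0.1  0.1 -0.2]
grasp 0 [-0.28  0.5  -0.17  0.9   0.   -2.77]
grasp 3.141592653589793 [-0.28  0.5  -0.17  0.9   0.    0.38]
place 0 [ 0.47  0.43  0.17  1.31  0.   -2.79]
place 3.141592653589793 [0.47 0.43 0.17 1.31 0.   0.36]
turn0.0 0 [ 0.26  0.17 -0.33  0.82 -0.04  2.53]
turn0.0 3.141592653589793 [ 0.26  0.17 -0.33  0.82 -0.04 -0.61]
turn0.6 0 [ 0.26  0.17 -0.33  0.82 -0.04  3.13]
turn0.6 3.141592653589793 [ 0.26  0.17 -0.33  0.82 -0.04 -0.01]
turn1.3 0 [ 0.26  0.17 -0.33  0.82 -0.04 -2.44]
turn1.3 3.141592653589793 [ 0.26  0.17 -0.33  0.82 -0.04  0.71]
```

Run:
```python
from fit import *
import cv2
for n,p,c0,c1,rows in[("w1",p1,345,412,(175,200)),("w1",p1,345,430,(20,45)),("top0",pt,256,288,(203,220)),("top0",pt,250,280,(136,154))]:
    g=cv2.GaussianBlur(cv2.cvtColor(cv2.imread(f"pics/{n}.png"),6).astype(float),(0,0),1)
    pts=[]
    for c in range(c0,c1):
        d=abs(np.gradient(g[rows[0]:rows[1],c]));i=np.clip(d.argmax(),1,len(d)-2)
        den=d[i-1]-2*d[i]+d[i+1];pts.append((c,rows[0]+i+(.5*(d[i-1]-d[i+1])/den if den else 0)))
    vx,vy,x0,y0=cv2.fitLine(np.float32(pts),cv2.DIST_HUBER,0,.1,.01).ravel()
    a=back(p,(x0-20*vx,y0-20*vy),.15);b=back(p,(x0+20*vx,y0+20*vy),.15);d=b-a
    print(n,vy/vx,"yaw",np.arctan2(d[1],d[0])+np.pi/2)
```

```text
w1 -0.020457497 yaw 0.11175117452470262
w1 -0.16325806 yaw 0.23501068193598518
top0 -0.11379741 yaw 0.08805508147310848
top0 -0.12325988 yaw 0.0990773578450248
```

```bash
sed -i 's/    return np.array(r)\ndef resl//; s/^    e=knob(P/    r.append((v[2]-.1)\/.01)\n    e=knob(P/' fit.py
python3 - <<'E'
from fit import *
import cv2
print(P,h,L)
q=down(L[2])
arm.goto(tcp([*L[:2],.13],q),q.as_quat())
print(arm.line_to(tcp([*L[:2],.045],q),velocity=.1,threshold=8))
hand.clamp(50);s=sensors.read_state();print(s["time"],s["gripper_width"],s["finger_force"],s["tcp_pos"])
z0=s["tcp_pos"][2];f0=s["force"][2]
arm.line_to(tcp([*L[:2],.34],q),velocity=.2)
s=sensors.read_state();print("df",s["force"][2]-f0,s["gripper_width"],s["finger_force"])
q=down(P[2]);b=W([0,.07,0],P)[0,:2]
arm.goto(tcp([*b,.34],q),q.as_quat());arm.line_to(tcp([*b,.25],q),velocity=.1)
cv2.imwrite("pics/w3.png",eyes.capture("wrist")[:,:,::-1])
cv2.imwrite("pics/s3.png",eyes.capture("scene")[:,:,::-1])
cv2.imwrite("pics/t3.png",eyes.capture("top")[:,:,::-1])
s=sensors.read_state();print(s["time"],z0,s["tcp_pos"],b)
pw=eyes.camera_params("wrist");print(proj(pw,W([[0,.07,.175],[0,-.029,.175]],P)))
w=cv2.imread("pics/w3.png");sc=cv2.imread("pics/s3.png")[120:260,320:480];
c=np.zeros((600,640,3),np.uint8);c[:400]=w;c[400:600,:229]=cv2.resize(sc,(229,200));cv2.imwrite("pics/c3.png",c)
E
```

```text
[0.56684802 0.21734718 0.11223006] 0.151339341196199 [ 0.57884146 -0.16766361 -0.65806136]
False
7.5417 0.02136365528988932 50.640308260917664 [ 0.57899279 -0.1677148   0.20001939]
df -5.052059129614764 0.02156141933663727 50.00411868095398
12.0333 0.2000193850716771 [0.55911944 0.28697231 0.40536819] [0.5590084  0.28690679]
[[312.22302251 217.46283615]
 [446.51857406 217.54807314]]
```

View pics/c3.png

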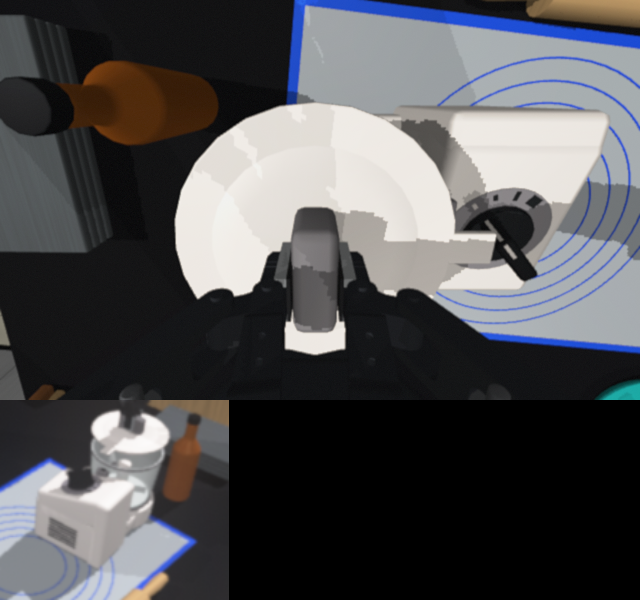

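w3: the lid is held level, flange x 175–457, top y 103, tab end at (495,247). Next I'll compare with the predicted position, correct it and lower.

Run:
```python
from fit import *
import cv2
pw=eyes.camera_params("wrist");s=sensors.read_state()
r=R.from_quat(s["eef_rot"]);g=s["tcp_pos"]+arm.pinch_z*r.apply([0,0,1]);yaw=P[2]
zl=s["tcp_pos"][2]-.20002
Q=[g[0],g[1],yaw]
print(ext(pw,W(circ(.0815,zl+.017),Q)),proj(pw,W([0,-.104,zl+.017],Q)))
X=back(pw,(495,247),zl+.017);print("tab in lid frame",rot2(-yaw)@(X[:2]-g[:2]))
```

```text
[170.06610037 100.99437064 452.52693255 356.25845808] [[489.55487626 248.17517757]]
tab in lid frame [ 0.0007692  -0.10702288]
```

Run:
```python
from fit import *
import cv2
q=down(P[2]);b=W([0,.0712,0],P)[0,:2]
arm.line_to(tcp([*b,.223],q),velocity=.08)
arm.sleep(.3)
s=sensors.read_state();f0=s["force"].copy();print(s["tcp_pos"][2]-.20002)
hit=arm.line_to(tcp([*b,.2],q),velocity=.02,threshold=3)
s=sensors.read_state();print(hit,"origin z",s["tcp_pos"][2]-.20002,s["force"]-f0,s["moment"],s["time"])
cv2.imwrite("pics/w4.png",eyes.capture("wrist")[:,:,::-1])
cv2.imwrite("pics/s4.png",eyes.capture("scene")[:,:,::-1])
```

```text
0.17808234015246457
True origin z 0.16347950725281743 [ 1.36082283 -0.61539564 -0.79192058] [-0.15886847 -0.48886201 -0.03740814] 13.5417
```

Origin height is 163.5 mm against 163 mm expected for a seated lid. I'll release, back off and look.

Run:
```python
from fit import *
import cv2
hand.gripper_open()
q=down(P[2]);b=W([0,.0712,0],P)[0,:2]
arm.line_to(tcp([*b,.30],q),velocity=.15)
b2=W([-.14,.03,0],P)[0,:2]
arm.goto(tcp([*b2,.37],q),q.as_quat())
pw=eyes.camera_params("wrist");np.save("w5.npy",pw,allow_pickle=True)
w=eyes.capture("wrist")[:,:,::-1];cv2.imwrite("pics/w5.png",w)
sc=eyes.capture("scene")[:,:,::-1][130:230,335:455]
cv2.imwrite("pics/s5.png",sc)
Lp=[*W([0,.07,0],P)[0,:2],P[2]]
print(ext(pw,W(circ(.0815,.18),Lp)),proj(pw,W([[0,-.104,.18],[0,0,.218]],Lp)),sensors.read_state()["time"])
c=np.zeros((600,640,3),np.uint8);c[:400]=w;c[400:,:240]=cv2.resize(sc,(240,200),interpolation=2)
c[400:,250:640]=cv2.resize(w[90:190,240:435],(390,200),interpolation=2);cv2.imwrite("pics/c5.png",c)
```

```text
[184.57534756 -70.69152313 356.39535126 123.26903995] [[379.91198366  35.34675645]
 [264.31782888  25.87596114]] 15.8333
```

View pics/c5.png

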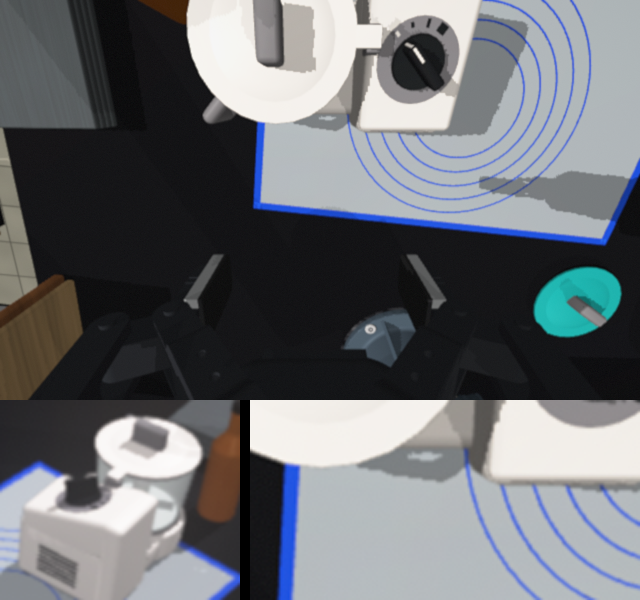

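The lid sits flat on the rim, with its tab end at (381,37), over the switch where predicted (380,35). The knob ring centre is at about (418,65). On to the dial.

Run:
```python
from fit import *
import cv2
pw=np.load("w5.npy",allow_pickle=True).item()
print("ring pred",proj(pw,W([-.02,-.08,h],P)))
q=knobR(P,0)*R.from_euler('x',np.pi)*R.from_euler('z',np.pi)
g=lambda d:tcp(knob(P,[0,0,d],h),q)
arm.goto(g(.12),q.as_quat())
s=sensors.read_state();f0=s["force"].copy()
print(arm.line_to(g(.030),velocity=.1,threshold=8))
s=sensors.read_state();print(s["force"]-f0,s["qpos"].round(2));f0=s["force"].copy();m0=s["moment"].copy()
hand.clamp(20);s=sensors.read_state()
print("clamp",s["force"]-f0,s["moment"]-m0,s["gripper_width"],s["finger_force"],s["time"])
```

```text
ring pred [[415.99589594  61.96759789]]
False
[-0.26353267 -1.15520859  1.16449893] [ 0.26  0.17 -0.33  0.82 -0.04 -0.61]
clamp [-7.24118467  4.97727701  3.34451763] [0.77804649 0.93148291 0.09417108] 0.01307900882015658 23.513031899929047 19.4
```

Run:
```python
from fit import *
s=sensors.read_state();r=R.from_quat(s["eef_rot"]);f00=np.array([-7.24,4.98,3.34]);base=s["force"]-f00
p=s["tcp_pos"].copy();y=r.apply([0,1,0]);y*=np.sign(y@f00)
for i in range(4):
    F=(sensors.read_state()["force"]-base);fy=F@y;print(i,F.round(1),round(fy,1))
    if fy<2:break
    p=p+.0008*y;arm.line_to(p,velocity=.02)
hand.clamp(90);s=sensors.read_state();print((s["force"]-base).round(1),s["gripper_width"],s["finger_force"],s["time"],s["qpos"][5])
```

```text
0 [-7.2  5.   3.3] 8.0
1 [-0.3 -0.6 -0.5] -0.1
[-1.2 -0.   2.2] 0.011347274166177342 87.82456755638123 19.8667 -0.6041845083759879
```

Run:
```python
from fit import *
s=sensors.read_state();q0=s["qpos"].copy();f0=s["force"];m0=s["moment"]
zt=R.from_quat(s["eef_rot"]).apply([0,0,1]);o=s["tcp_pos"]
for a in[.2,.4,.6,.8,.95,1.1,1.2,1.26,1.30]:
    q=q0.copy();q[5]+=a;arm.move_joints(q);s=sensors.read_state();F=s["force"]-f0;M=s["moment"]-m0
    print(a,round(s["qpos"][5]-q0[5],3),"F",F.round(1),"Mz",round(M@zt,3),"eff6",round(s["effort"][5],3),"w",round(s["gripper_width"],4),round(s["time"],1))
    if np.linalg.norm(F)>35:break
```

```text
0.2 0.196 F [-0.4  1.4 -0. ] Mz -0.018 eff6 0.735 w 0.0115 20.2
0.4 0.393 F [-2.7  3.1  0.3] Mz 0.037 eff6 0.586 w 0.0111 20.5
0.6 0.594 F [-2.3  3.9  0.5] Mz -0.177 eff6 0.547 w 0.0116 20.8
0.8 0.794 F [-3.2  6.   0.7] Mz 0.007 eff6 0.373 w 0.012 21.1
0.95 0.944 F [-4.2  7.2  0.2] Mz -0.276 eff6 0.703 w 0.0113 21.4
1.1 1.094 F [-3.1  7.8 -0.7] Mz -0.211 eff6 0.595 w 0.0113 21.6
1.2 1.194 F [-3.7  8.3 -0.5] Mz -0.061 eff6 0.424 w 0.0115 21.9
1.26 1.254 F [-3.1  7.5 -0.6] Mz -0.13 eff6 0.348 w 0.0113 22.1
1.3 1.294 F [-3.   9.6  0.2] Mz -0.206 eff6 0.354 w 0.0117 22.4
```

Run:
```python
from fit import *
import cv2
q=sensors.read_state()["qpos"].copy();base=q[5]-1.294
for a in[1.33,1.36,1.39,1.42,1.45]:
    q[5]=base+a;arm.move_joints(q);arm.sleep(.15)
    S=[sensors.read_state()];zt=R.from_quat(S[0]["eef_rot"]).apply([0,0,1])
    s=S[0];M=s["moment"]@zt
    print(a,round(s["qpos"][5]-base,3),s["force"].round(1),"Mz",round(M,3),"eff6",round(s["effort"][5],3),s["finger_force"],s["time"])
    if abs(M)>.75:break
pt=eyes.capture("top")[:,:,::-1];sc=eyes.capture("scene")[:,:,::-1];w=eyes.capture("wrist")[:,:,::-1]
c=np.zeros((600,800,3),np.uint8);c[:400,:640]=w
c[400:,:280]=cv2.resize(sc[140:240,320:460],(280,200),interpolation=2);c[400:,300:580]=cv2.resize(pt[130:230,170:310],(280,200),interpolation=2)
cv2.imwrite("pics/c6.png",c)
```

```text
1.33 1.327 [-1.9  3.   3.9] Mz -1.065 eff6 1.029 89.22157645225525 22.7833
```

View pics/c6.png

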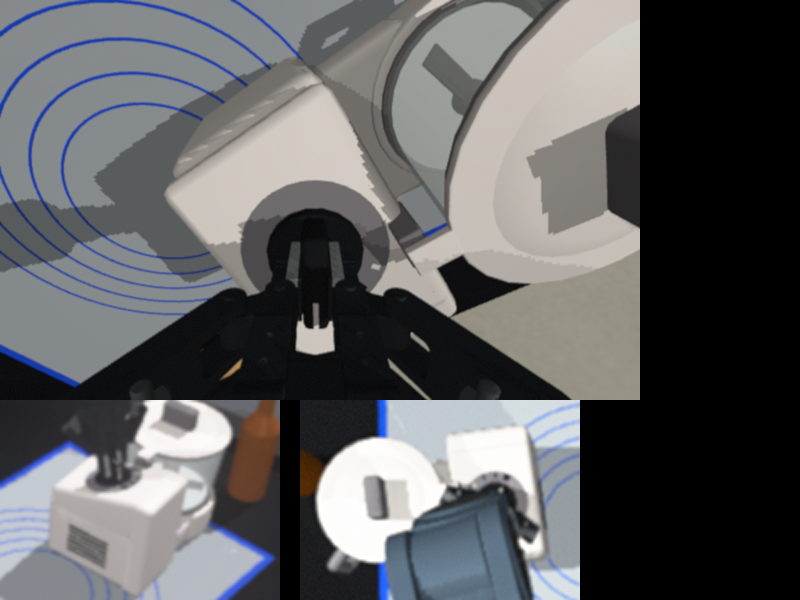

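The twist moment jumped to about 1 N·m just past 1.30 rad, so the dial is on its end stop. The picture shows the bar held between the pads and the lid still seated. One check that the hold is steady, then I'll hand in.

Run:
```python
from h import *
from workcell import order
arm.sleep(.6);s=sensors.read_state();m=abs(s["moment"]@R.from_quat(s["eef_rot"]).apply([0,0,1]));print(m,s["qpos"][5],s["time"],s["finger_force"])
if m>.4: print(order.job_done())
```

```text
1.1804518240973538 0.72539370421277 23.5333 89.5164692401886
the job is handed in; nothing more can be done
None
```

The lid is seated flat on the bowl with its tab over the switch and released. I handed the job in at 23.5 s with the gripper still holding the dial on its end stop at pulse, and the four bystander items were not touched.

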